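Function check of the emergency stop on a hardness tester's desk console

ROBOT

A 7-joint arm with a two-finger parallel gripper is mounted at the origin on the work surface. World frame = base frame: x ahead of the robot, y to its left, z up, the work surface at z = 0. Lengths are in m, angles in rad, forces in N, time in s.
With the tool pointing down it reaches from about 0.425 to 0.875 m from the base axis. Payload 4.7 kg.
Tool frame: the origin (TCP) lies on the mounting face of the last link; the fingertips stand 182 mm ahead of it and the grasp point (between the pads) lies 164 mm ahead of it; z points along the fingers, y is the direction in which the jaws open and shut (so a half turn about z gives the same grasp; the last joint's range is limited). The gripper opens to 87 mm and grips with 3 to 60 N. Pads are 19 mm wide; open, the fingers measure 117 mm over their backs; the gripper's body (75 mm by 190 mm) begins 51 mm behind the grasp point.
Start: joints at [1.24, 0.321, -0.07, 1.45, 0.023, 1.371, -0.057], TCP at [0.22, -0.612, 0.405] pointing down, gripper open.
Joint ranges: [-2.86, 2.86], [-0.3, 2.09], [-1.38, 1.24], [0.06, 2.45], [-1.56, 4.7], [0.09, 2.05], [-2.69, 2.69]. Speed limits (rad/s): [2.57, 2.57, 3.14, 3.14, 3.14, 3.14, 3.14].

INTERFACE

Orientations are given as a rotation vector (axis times angle).
In Python, from bench import ctrl gives the robot as it stands. The module is installed in compiled form; this text tells all that it offers.
- The arm moves only by the tool play_rows, never from a script. Its argument "targets" is text: rows parted by semicolons, each of 7 numbers parted by spaces: the shift along the tool's x, y, z in cm, then the turn, a rotation vector about the tool's x, y, z in rad, then the opening, from -1 (shut) to 1 (fully open). In form: x y z ax ay az grip; .... A call has 1 to 20 rows; each row shifts and turns the pose as measured when the row begins, along the tool's axes as they then stand; what a row does not reach is not made up. A row lasts 1/8 s, in which the tool goes at most 62.5 mm and 10.7 degrees, less where a joint would pass 70% of its speed; a pose out of reach is approached as far as the arm can. A call is refused whole if a number of a shift passes 6.25 or a number of a turn 0.188, either way. A call with a gripper value outside its range is refused whole. The fingers move at their own pace and stop on an object; "newtons" is the grip in N (left out, the last holds). Time passes only in rows, so rows that do not move let the fingers close. It gives the time, the measured TCP pose, the force and the opening at its end, in the units of the state.
- ctrl.get_state(): the state, without advancing time (a new reading comes with each control period).
- ctrl.get_image(name): name is "scene" or "top" or "wrist"; returns a dict with "pixels" (480x640x3 uint8, blue, green, red), "depth" (480x640 float32, m along the optical axis (not along the pixel's ray), 0 where there is no reading), "intrinsics" (3x3 intrinsics, pixels), "k1" (the pictures are not rectified: a ray, as slopes to the right and down, at radius r is drawn at 1 + k1 r^2 times it, then the intrinsics apply), "R" (3x3) and "t" (3): a world point X has camera coordinates R X + t. Camera axes: x right, y down, z forward; pixel columns grow to the right and rows downward; lengths in m; the calibration is good to about 2 mm. A picture is of the moment at which its call begins.
- ctrl.close_job(): hands the job in, once; it reports no verdict.
The state is a dict: "time": time; "joint_positions": joint angles; "qd": joint speeds; "joint_torque": joint torques, N m; "position": TCP position; "tool_rot": TCP orientation; "ft_force": force on the tool from outside, world axes, zero at the start; "torque": the same for the moment, N m; "grip_width": opening from 0.0 (shut) to 1.0 (fully open).
Only numpy, scipy, OpenCV 4.12 (cv2) and the standard library are available. Lean on these libraries where they do the work, as an engineer would, in place of code of your own. Each camera call takes 0.05 s, during which the arm holds its last target.

TASK

Do the start-of-shift check of the emergency stop on the hardness tester's desk console: press the mushroom button fully in until it latches, twist it clockwise until it releases and springs back out, then press the projecting reset button to re-arm the stage drive. Work with the fingertips only, without gripping the button or forcing it, and leave the joystick, the collared start button and the loose lab things as they are.

Things in the scene. Friction and masses are not known exactly. Their poses are not given: they have to be found in the camera images.
- console: Cream desk console of the hardness tester's motorised stage, a flat-topped box 190 x 340 x 70 mm screwed to the bench. Origin: centre of its underside on the bench; x runs from the front edge (robot side) to the rear, y left, z up. On the dark panel on top: mushroom stop at y = -100 mm, reset at x = -45, start at x = 45 mm, joystick at y = 105. Its place and yaw vary.
- stop_base: Fixed base of the emergency stop: a flat yellow disc 90 mm across and 2 mm thick under a black collar 48 mm across and 15 mm high. Origin on the button's upright axis, at the panel's surface (70 mm above the bench).
- stop_grip (a point): Centre of the flat top of the mushroom's raised finger rib, on the button's axis: 61 mm above the panel when out, about 53 mm when latched; moves and turns with the head. The straight rib is the twist grip: it runs right across the dome, 56 mm long, 15 mm wide, upright flanks, a white line on top. Site x axis along the rib (either end is alike), z up; its direction at rest varies up to 0.5 rad off the console's x.
- stop_dome (a point): Middle of the red mushroom dome (inside the rib), on the axis, 14 mm below the rib's top; moves with the head. The dome is 64 mm across on a 24 mm stem. Beside the rib its surface lies 15 mm below the rib's top 16 mm from the axis, 20 mm below it 27 mm out, and its outer edge 24 to 28 mm below. White moulded arrows show the release direction, clockwise.
- stop_press (a joint): How far the mushroom is pushed in (m): 0 out, at most 0.0095 (hard stop). A spring pushes it out with 5 N at the top; pushing it in takes up to about 10 N on the way and more against the hard stop. From about 6 mm it snaps in, and stays latched at about 0.0075 when let go. It cannot be pulled out.
- stop_twist (a joint): Turn of the head, clockwise from above (rad): 0 at rest, at most 0.85; never the other way. A light spring (0.01 N m at rest, 0.035 at the end) turns it back when let go. Latched, the button releases at about 0.5 rad and springs fully out if nothing holds it down. About 2 N sideways by a fingertip on a rib flank 18 mm from the axis turns it.
- reset_top (a point): Centre of the top of the reset button: a grey round cap 26 mm across that projects 9 mm from an aluminium bezel 42 mm across and 12 mm high; the top stands 21 mm above the panel. It is the push button nearest the front edge.
- reset (a joint): How far the reset button is pressed (m): 0 out, 0.005 fully in; springs back; takes 5 N. Pressed counts from 0.0035.
- start_top (a point): Centre of the top of the start button, 15 mm above the panel: a grey cap 24 mm across sunk 2 mm inside an aluminium collar 42 mm across and 17 mm high, behind the reset button. Not to be pressed.
- start (a joint): How far the start button is pressed (m): 0 out, 0.005 fully in.
- stick_top (a point): Top of the self-centring joystick: a black knob 25 mm across on a thin stick with a rubber boot, 67 mm above the panel. Not to be moved.
- puck_a: Loose small specimen puck: brown resin disc 32 mm across and 20 mm high with a metal section in its face, left on the console's panel behind the start button. Origin: centre of its underside.
- puck_b: Loose large specimen puck: brown resin disc 40 mm across and 24 mm high on the bench in front of the console. Origin: centre of its underside.
- cleaner: Loose clear bottle of lens cleaner, 48 mm across and 125 mm high, on the bench on one side of the console. Origin: centre of its underside.
- wipes: Loose box of lens wipes, 110 x 75 x 85 mm, on the bench on the other side of the console. Origin: centre of its underside.

How it is judged:
On the way, in this order (a step that is already met when the one before it is completed fails the run):
1. the mushroom stop is pressed in far enough to latch (6.5 mm or more) (value of joint stop_press above 0.0065 m), for 0.2 s.
2. the head is twisted clockwise and the button springs back out (twist over 0.3 rad with the button less than 2 mm in) (value of joint stop_press below 0.002 m and value of joint stop_twist above 0.3 rad), for 0.02 s.
3. the reset button is pressed in (3.5 mm or more) while the mushroom stop is out (value of joint reset above 0.0035 m and value of joint stop_press below 0.002 m), for 0.1 s.
At the end, for the whole second after the job is handed in: The mushroom stop is out (less than 1 mm in) with its head turned back (within 0.08 rad), the reset and start buttons are out (less than 1 mm), the joystick's top is within 5 mm of where it was, and every loose thing stands at rest within 10 mm of its place, upright within 0.15 rad (value of joint each of stop_press, reset, start below 0.001 m and value of joint stop_twist below 0.08 rad and distance of each of puck_a, puck_b, cleaner, wipes from where it was at the start of the episode below 0.01 m and angle between each of puck_a, puck_b, cleaner, wipes's own z axis and vertical below 0.15 rad and linear speed of each of puck_a, puck_b, cleaner, wipes below 0.02 m/s and distance of stick_top from where it was at the start of the episode below 0.005 m); the robot touches nothing.
It fails at once if the start button is pressed (more than 2 mm) (value of joint start above 0.002 m).
It fails at once if the joystick is pushed (its top moves more than 12 mm) (distance of stick_top from where it was at the start of the episode above 0.012 m).
It fails at once if the mushroom button is gripped or forced (more than 40 N between the fingers and its head) (contact force between the fingers and stop_base above 40 N).
It fails at once if a loose thing (puck, bottle or box of wipes) is lifted, pushed away or knocked over (moved more than 20 mm) (distance of any of puck_a, puck_b, cleaner, wipes from where it was at the start of the episode above 0.02 m).
It also fails if it takes over 48 s, if anything falls off the work surface, if the arm or the gripper's body presses on something with over 40 N, if the wrist force passes 120 N, or if a joint passes its speed limit or range.

## Working session

There is one attempt and no reset: what is moved stays moved. The work goes in short steps, Python scripts to look and compute and a tool call to move; the robot and the scene stay as the last step left them, time stands still between calls to the robot, and variables do not carry over. Pictures are saved under pics/ and viewed, and the job is handed in when it is done.

Besides the shell and the picture viewer there is one more tool, called after ">>>" as a command line: name --argument value ..., lists and objects as JSON in quotes. play_rows: Moves the arm, as the interface text tells. Its arguments: {"type":"object","properties":{"targets":{"type":"string"},"newtons":{"type":"number"}},"required":["targets"]}

```bash
mkdir -p pics; python3 - <<'E'
from bench import ctrl
import cv2,pickle
s=ctrl.get_state();print(s)
d={}
for n in ("scene","top","wrist"):
    i=ctrl.get_image(n);d[n]=i;cv2.imwrite(f"pics/{n}0.png",i["pixels"]);print(n,i["intrinsics"],i["k1"],i["R"],i["t"])
pickle.dump(d,open("im0.pkl","wb"))
E
```

```text
{'time': 0.0, 'joint_positions': array([ 1.24009557,  0.32179717, -0.07008908,  1.45171645,  0.0225882 ,
        1.37081319, -0.05689937]), 'qd': array([ 0.00064288, -0.00088835, -0.00127724, -0.0006273 , -0.00130323,
        0.00139169,  0.00081394]), 'joint_torque': array([ 2.78947664e-04, -4.91289496e+01, -4.03695619e-01, -3.12525773e+01,
       -6.38461090e-02,  4.36897378e-02,  1.69724290e-04]), 'position': array([ 0.21960351, -0.61153999,  0.40365718]), 'tool_rot': array([-3.09313908e+00, -5.38659070e-01,  6.61601599e-04]), 'ft_force': array([-0.24838043, -0.54283377, -0.62530519]), 'torque': array([ 0.00461328,  0.01139768, -0.01377148]), 'grip_width': 0.9988399220901215}
scene [[499.7548697    0.         312.53884942]
 [  0.         499.7548697  232.77954662]
 [  0.           0.           1.        ]] -0.09932071646820714 [[ 0.80934378  0.58722505  0.01137497]
 [ 0.451591   -0.60978934 -0.65132368]
 [-0.37553724  0.5322816  -0.75871475]] [-0.47274837 -0.15222959  1.35350967]
top [[530.53015285   0.         319.72771994]
 [  0.         530.53015285 231.31796331]
 [  0.           0.           1.        ]] -0.10030122847056828 [[-0.00285383 -0.99982679 -0.01839165]
 [-0.98324548  0.00615771 -0.18218235]
 [ 0.18226404  0.01756359 -0.98309274]] [0.07093955 0.56807751 0.9605031 ]
wrist [[363.58916709   0.         318.05498994]
 [  0.         363.58916709 241.21396214]
 [  0.           0.           1.        ]] -0.06113780030276302 [[ 0.33749181 -0.94132377 -0.0029732 ]
 [-0.90958668 -0.32692319  0.25646308]
 [-0.2423868  -0.08384981 -0.96654946]] [-0.64882351 -0.02982204  0.391387  ]
```

View pics/scene0.png

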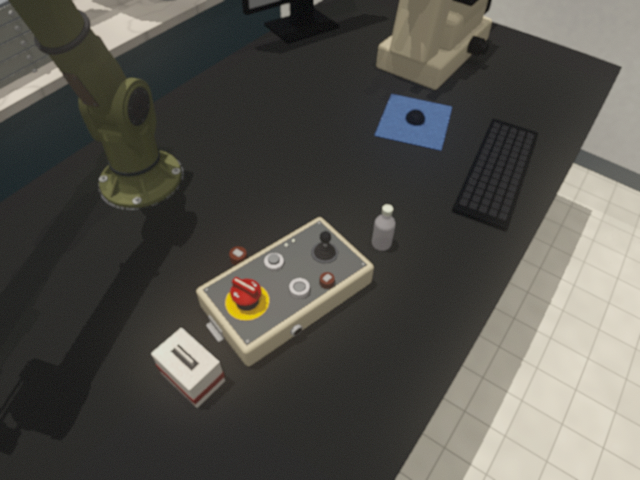

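View pics/top0.png

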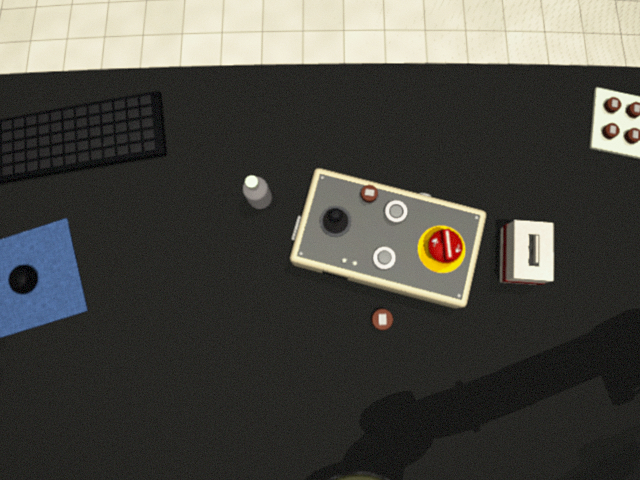

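```bash
cat > h.py <<'E'
import numpy as np,cv2,pickle
def ray(im,u,v):
    K=im["intrinsics"];k=im["k1"]
    p=cv2.undistortPoints(np.array([[[u,v]]],float),K,np.array([k,0,0,0,0.]))[0,0]
    return np.array([p[0],p[1],1.])
def atz(im,u,v,z):
    R,t=np.array(im["R"]),np.array(im["t"])
    c=-R.T@t; d=R.T@ray(im,u,v); return c+d*(z-c[2])/d[2]
def proj(im,X):
    R,t=np.array(im["R"]),np.array(im["t"])
    c=R@np.asarray(X,float)+t; a=c[:2]/c[2]; a=a*(1+im["k1"]*(a@a))
    K=im["intrinsics"]; return np.array([K[0,0]*a[0]+K[0,2],K[1,1]*a[1]+K[1,2]])
E
python3 - <<'E'
import pickle,cv2
d=pickle.load(open('im0.pkl','rb'))
i=d['top']['pixels']
cv2.imwrite('pics/topc.png',cv2.resize(i[160:340,280:500],None,fx=3.6,fy=3.3,interpolation=cv2.INTER_CUBIC))
cv2.imwrite('pics/topm.png',cv2.resize(i[215:285,400:480],None,fx=8,fy=8,interpolation=cv2.INTER_CUBIC))
i=d['scene']['pixels']
cv2.imwrite('pics/scm.png',cv2.resize(i[265:330,210:285],None,fx=8,fy=8,interpolation=cv2.INTER_CUBIC))
E
```

```text
(no output)
```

View pics/topc.png

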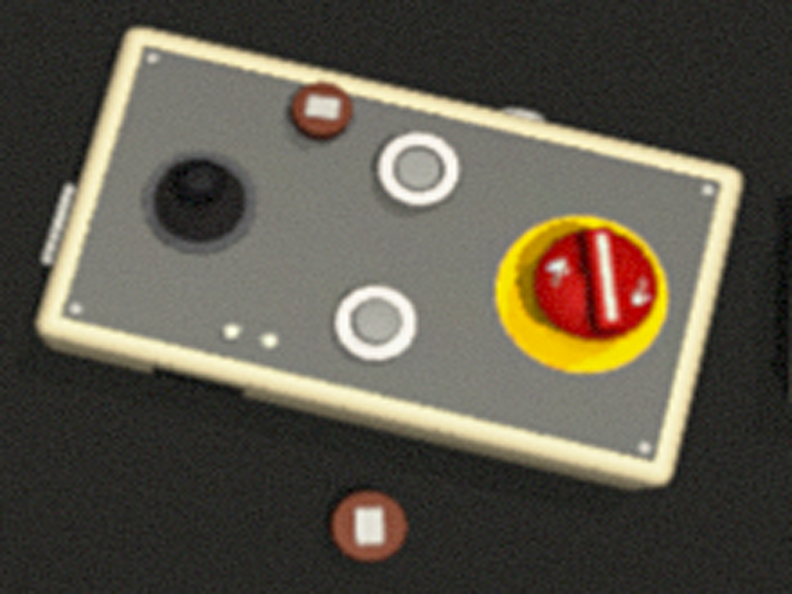

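View pics/topm.png

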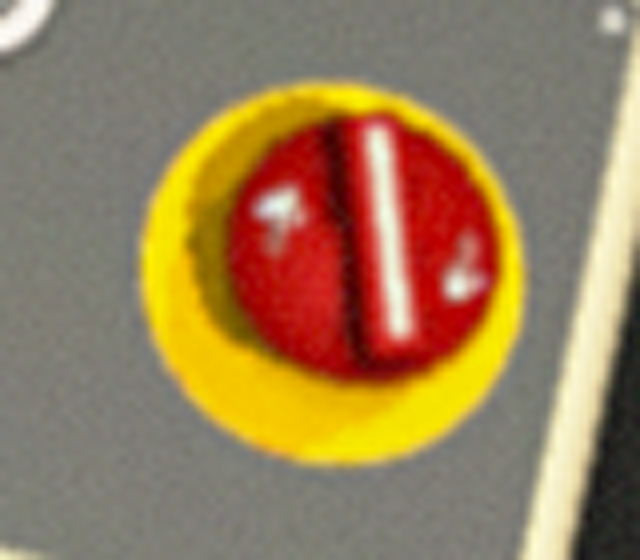

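View pics/scm.png

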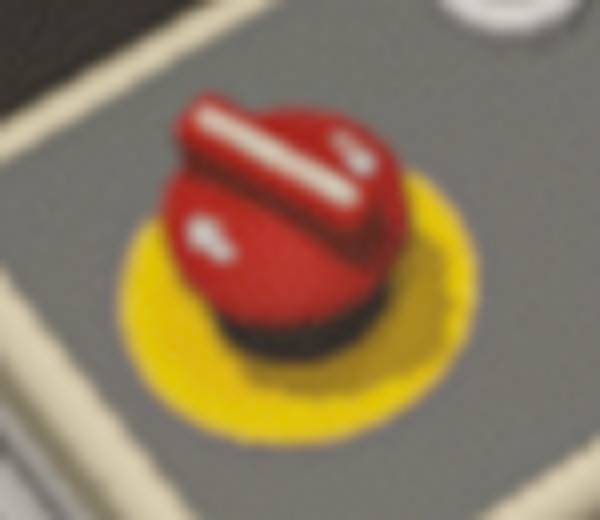

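View pics/wrist0.png

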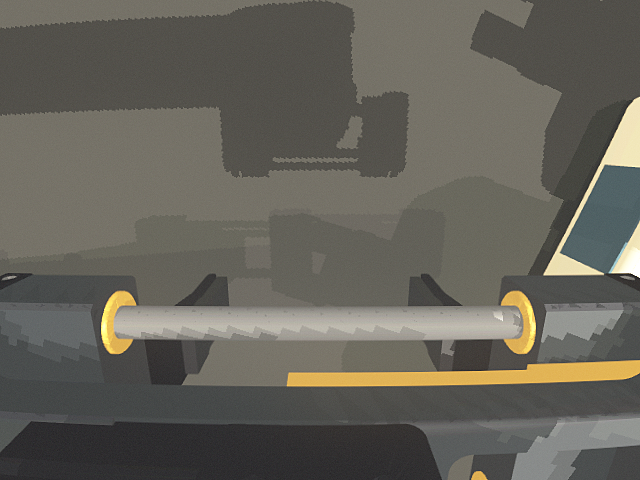

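```bash
python3 - <<'E'
import pickle
from h import *
d=pickle.load(open('im0.pkl','rb'));T=d['top'];S=d['scene']
a=atz(T,447.25,231,.131);b=atz(T,450,256.9,.131)
print('rib',a,b,(a+b)/2,np.hypot(*(a-b)[:2]),np.arctan2(*(a-b)[[1,0]]))
f=lambda x,y:(280+x/3.6,160+y/3.3)
print('reset',atz(T,*f(376,322),.091)); print('start',atz(T,*f(418,168),.087))
print('yellow',atz(T,400+333/8,215+273/8,.072))
g=lambda x,y:(210+x/8,265+y/8)
a=atz(S,*g(203,113),.131);b=atz(S,*g(350,198),.131);print('rib sc',a,b,(a+b)/2,np.arctan2(*(b-a)[[1,0]]))
print('yellow sc',atz(S,*g(298,305),.072))
scr=[(153,58),(708,189),(645,447),(75,308)]
for p in scr: print(atz(T,*f(*p),.07))
for n,p,z in [('stick',(200,175),.137),('pa',(322,105),.09),('pb',(370,525),.024)]: print(n,atz(T,*f(*p),z))
print('clean',atz(T,251,182,.125)); print('wipes', [atz(T,*p,.085) for p in [(513,222),(553,222),(553,282),(513,282)]])
# depth check at rib
for n,(u,v) in (('top',(449,244)),('scene',(245,285))):
    print(d[n]['depth'][int(v),int(u)], (np.array(d[n]['R'])@np.array([0,0,0])+d[n]['t']))
E
```

```text
rib [ 0.55306635 -0.15787523  0.131     ] [ 0.50700765 -0.16062064  0.131     ] [ 0.530037   -0.15924793  0.131     ] 0.04614044682613627 0.059536349012518155
reset [ 0.51200021 -0.04993984  0.091     ]
start [ 0.59971734 -0.07422698  0.087     ]
yellow [ 0.52966369 -0.15913176  0.072     ]
rib sc [ 0.51133506 -0.1599452   0.131     ] [ 0.55653018 -0.15759703  0.131     ] [ 0.53393262 -0.15877112  0.131     ] 0.05190964018648951
yellow sc [ 0.53741541 -0.16266985  0.072     ]
[0.66984415 0.06244264 0.07      ]
[ 0.59039363 -0.22916479  0.07      ]
[ 0.44341635 -0.18857265  0.07      ]
[0.52368481 0.1034068  0.07      ]
stick [0.58533945 0.03890961 0.137     ]
pa [ 0.63580484 -0.02520494  0.09      ]
pb [ 0.40243661 -0.05112074  0.024     ]
clean [0.64668088 0.19136124 0.125     ]
wipes [array([ 0.57786846, -0.29323708,  0.085     ]), array([ 0.57747821, -0.37020348,  0.085     ]), array([ 0.46491721, -0.36116669,  0.085     ]), array([ 0.46587139, -0.28576086,  0.085     ])]
0.9280961 [0.07093955 0.56807751 0.9605031 ]
0.9708153 [-0.47274837 -0.15222959  1.35350967]
```

```bash
cat > p.py <<'E'
import sys,numpy as np
from scipy.spatial.transform import Rotation as Ro
from bench import ctrl
# usage: x y ztip yaw N grip
x,y,zt,yaw,N,g=[float(a) for a in sys.argv[1:]];N=int(N)
s=ctrl.get_state();p=s["position"];R=Ro.from_rotvec(s["tool_rot"])
z=R.as_matrix()[:,2]; xa=R.as_matrix()[:,0]
tip=p+.182*z
print("t",s["time"],"tip",tip.round(4),"yaw",np.arctan2(xa[1],xa[0]).round(4),"zdir",z.round(4),"F",s["ft_force"].round(2),"w",s["grip_width"],"j7",s["joint_positions"].round(2))
y0=np.arctan2(xa[1],xa[0]); T=np.array([x,y,zt+.182])
Rt0=lambda a:Ro.from_euler('z',a)*Ro.from_rotvec([np.pi,0,0])
dy=(yaw-y0+np.pi)%(2*np.pi)-np.pi
cur=R;rows=[]
for i in range(N):
    nx=Rt0(y0+dy*(i+1)/N)
    d=cur.inv().apply((T-p)/N)*100; w=(cur.inv()*nx).as_rotvec()
    rows.append("%.2f %.2f %.2f %.3f %.3f %.3f %g"%(*d,*w,g)); cur=nx
print("; ".join(rows))
E
python3 p.py .531 -.159 .19 2.9 15 -1
```

```text
t 0.15 tip [ 0.2195 -0.6114  0.2219] yaw 0.3448 zdir [-6.0e-04  1.4e-03 -1.0e+00] F [ 0.92  1.04 -0.19] w 0.9980662844578237 j7 [ 1.24  0.32 -0.07  1.45  0.02  1.37 -0.06]
2.97 -2.14 0.22 -0.002 -0.000 -0.170 -1; 3.29 -1.60 0.21 -0.000 0.000 -0.170 -1; 3.52 -1.02 0.21 0.000 0.000 -0.170 -1; 3.64 -0.41 0.21 -0.000 0.000 -0.170 -1; 3.66 0.21 0.21 0.000 0.000 -0.170 -1; 3.57 0.83 0.21 0.000 0.000 -0.170 -1; 3.38 1.42 0.21 -0.000 0.000 -0.170 -1; 3.09 1.97 0.21 0.000 0.000 -0.170 -1; 2.71 2.47 0.21 0.000 0.000 -0.170 -1; 2.25 2.89 0.21 0.000 0.000 -0.170 -1; 1.73 3.23 0.21 0.000 0.000 -0.170 -1; 1.15 3.48 0.21 0.000 0.000 -0.170 -1; 0.55 3.62 0.21 0.000 0.000 -0.170 -1; -0.07 3.66 0.21 -0.000 0.000 -0.170 -1; -0.69 3.60 0.21 -0.000 0.000 -0.170 -1
```

>>> play_rows --targets "3 -2.1 0 0 0 -0.17 -1; 3.3 -1.6 0 0 0 -0.17 -1; 3.5 -1 0 0 0 -0.17 -1; 3.6 -0.4 0 0 0 -0.17 -1; 3.7 0.2 0 0 0 -0.17 -1; 3.6 0.8 0 0 0 -0.17 -1; 3.4 1.4 0 0 0 -0.17 -1; 3.1 2 0 0 0 -0.17 -1; 2.7 2.5 0 0 0 -0.17 -1; 2.2 2.9 0 0 0 -0.17 -1; 1.7 3.2 0 0 0 -0.17 -1; 1.1 3.5 0 0 0 -0.17 -1" --newtons 20

```text
time: 1.65
position: [0.4642, -0.2342, 0.3999]
tool_rot: [-1.07, -2.946, -0.003]
ft_force: [-0.6, -0.4, 0.4]
grip_width: 0.006
```

```bash
python3 p.py .531 -.159 .19 2.9 6 -1
```

```text
t 1.65 tip [ 0.4632 -0.2334  0.2179] yaw 2.4451 zdir [-0.0058  0.0044 -1.    ] F [-0.57 -0.36  0.41] w 0.006116588947655059 j7 [ 0.93  0.08 -0.54  1.76  0.04  1.32  1.26]
-0.05 1.68 0.46 -0.000 -0.007 -0.076 -1; -0.18 1.67 0.47 -0.000 0.000 -0.076 -1; -0.30 1.65 0.47 -0.000 0.000 -0.076 -1; -0.43 1.62 0.47 0.000 0.000 -0.076 -1; -0.55 1.58 0.47 0.000 0.000 -0.076 -1; -0.67 1.54 0.47 0.000 0.000 -0.076 -1
```

>>> play_rows --targets "-0.05 1.7 0.4 0 -0.007 -0.1 -1; -0.2 1.7 0.4 0 0 -0.1 -1; -0.35 1.7 0.4 0 0 -0.1 -1; -0.5 1.6 0.4 0 0 -0.1 -1; -0.6 1.6 0.4 0 0 -0.1 -1; -0.7 1.5 0.4 0 0 -0.08 -1; 0 0 0 0 0 0 -1"

```text
time: 2.52
position: [0.5303, -0.148, 0.3738]
tool_rot: [-0.141, -3.136, -0.003]
ft_force: [-0.7, 0.2, -0.4]
grip_width: 0.003
```

```bash
python3 p.py .531 -.159 .14 2.9 4 -1;  python3 - <<'E'
from bench import ctrl
import cv2
for n in ("scene","wrist","top"):
    i=ctrl.get_image(n)["pixels"]
    if n=="scene": i=cv2.resize(i[200:350,170:320],None,fx=4,fy=4,interpolation=cv2.INTER_CUBIC)
    cv2.imwrite(f"pics/{n}1.png",i)
E
```

```text
t 2.525 tip [ 0.5299 -0.1477  0.1918] yaw 3.0517 zdir [-0.0022  0.0018 -1.    ] F [-0.73  0.23 -0.43] w 0.002555239841425393 j7 [ 0.82  0.18 -0.66  1.72  0.11  1.28  1.62]
-0.04 -0.27 1.29 0.002 -0.002 0.038 -1; -0.05 -0.27 1.29 0.000 -0.000 0.038 -1; -0.06 -0.27 1.29 0.000 -0.000 0.038 -1; -0.07 -0.26 1.29 0.000 -0.000 0.038 -1
```

View pics/wrist1.png

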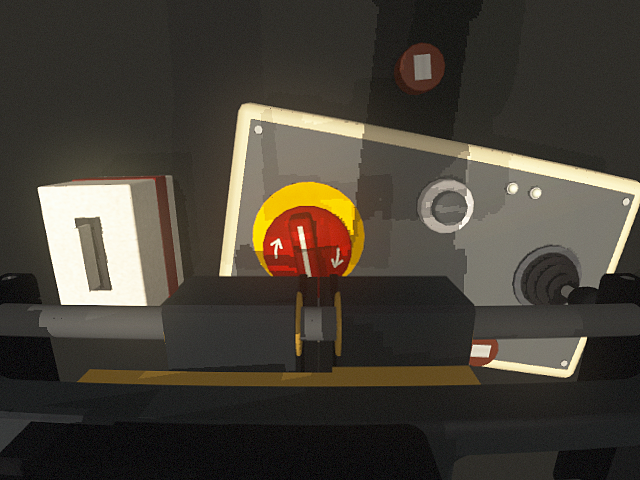

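View pics/scene1.png

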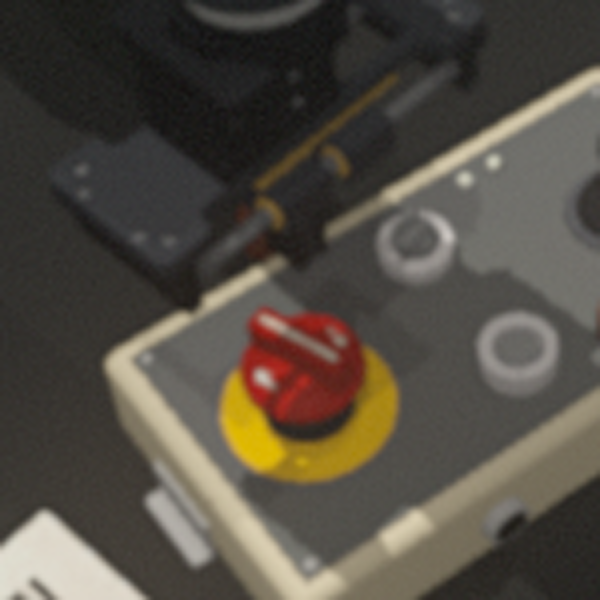

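>>> play_rows --targets "0 -0.3 1.3 0 0 0.04 -1; -0.05 -0.3 1.3 0 0 0.04 -1; -0.05 -0.3 1.3 0 0 0.04 -1; -0.05 -0.2 1.2 0 0 0.03 -1; 0 0 0 0 0 0 -1"

```text
time: 3.3
position: [0.5277, -0.1665, 0.323]
tool_rot: [-0.408, -3.114, 0.006]
ft_force: [-0.1, 0.8, 0.0]
grip_width: 0.004
```

```bash
python3 p.py .531 -.159 .122 2.9 4 -1
```

```text
t 3.3 tip [ 0.5275 -0.1671  0.141 ] yaw 2.8813 zdir [-0.0011 -0.0034 -1.    ] F [-0.09  0.8   0.02] w 0.0039672083619269015 j7 [ 0.81  0.22 -0.63  1.78  0.15  1.18  1.45]
-0.03 0.20 0.47 -0.004 -0.000 -0.005 -1; -0.03 0.20 0.47 0.000 0.000 -0.005 -1; -0.03 0.20 0.47 0.000 0.000 -0.005 -1; -0.03 0.20 0.47 0.000 0.000 -0.005 -1
```

>>> play_rows --targets "-0.1 0.8 0 -0.003 0 0 -1; 0 0 0 0 0 0 -1; 0 0 0 0 0 0 -1"

```text
time: 3.68
position: [0.5314, -0.1582, 0.3243]
tool_rot: [0.406, 3.113, -0.001]
ft_force: [0.3, 0.4, 0.1]
grip_width: 0.005
```

```bash
python3 p.py .531 -.159 .122 2.9 4 -1
```

```text
t 3.675 tip [ 0.5318 -0.1584  0.1423] yaw 2.8821 zdir [ 0.0018 -0.001  -1.    ] F [0.3  0.42 0.09] w 0.004958813308620664 j7 [ 0.8   0.23 -0.63  1.78  0.14  1.18  1.44]
0.01 -0.02 0.51 -0.000 0.002 -0.004 -1; 0.01 -0.02 0.51 0.000 0.000 -0.004 -1; 0.01 -0.02 0.51 -0.000 0.000 -0.004 -1; 0.01 -0.02 0.51 0.000 0.000 -0.004 -1
```

Now descend gently to find the rib top.

>>> play_rows --targets "0 0 0.5 0 0 0 -1; 0 0 0.4 0 0 0 -1; 0 0 0.2 0 0 0 -1; 0 0 0 0 0 0 -1"

```text
time: 4.18
position: [0.5317, -0.1582, 0.3136]
tool_rot: [0.406, 3.112, -0.002]
ft_force: [-0.9, 0.7, 4.2]
grip_width: 0.006
```

```bash
python3 p.py .531 -.159 .122 2.9 4 -1
```

```text
t 4.175 tip [ 0.5322 -0.1585  0.1316] yaw 2.8823 zdir [ 0.0026 -0.0016 -1.    ] F [-0.92  0.72  4.21] w 0.005955386066093562 j7 [ 0.8   0.24 -0.63  1.79  0.15  1.16  1.43]
0.01 -0.02 0.24 -0.001 0.003 -0.004 -1; 0.01 -0.02 0.24 0.000 0.000 -0.004 -1; 0.01 -0.02 0.24 -0.000 0.000 -0.004 -1; 0.01 -0.02 0.24 0.000 0.000 -0.004 -1
```

>>> play_rows --targets "0 0 0.3 0 0 0 -1; 0 0 0.3 0 0 0 -1; 0 0 0.2 0 0 0 -1; 0 0 0.1 0 0 0 -1"

```text
time: 4.68
position: [0.532, -0.1579, 0.3081]
tool_rot: [0.406, 3.112, -0.005]
ft_force: [-2.4, 0.6, 6.5]
grip_width: 0.008
```

>>> play_rows --targets "0 0 0.25 0 0 0 -1; 0 0 0.2 0 0 0 -1; 0 0 0.2 0 0 0 -1"

```text
time: 5.05
position: [0.532, -0.1577, 0.3042]
tool_rot: [0.406, 3.112, -0.007]
ft_force: [-2.8, 1.1, 8.8]
grip_width: 0.005
```

>>> play_rows --targets "0 0 0.1 0 0 0 -1; 0 0 0.1 0 0 0 -1"

```text
time: 5.3
position: [0.5321, -0.1574, 0.3044]
tool_rot: [0.406, 3.112, -0.009]
ft_force: [-4.2, 1.5, 8.6]
grip_width: 0.003
```

>>> play_rows --targets "0 0 0.1 0 0 0 -1; 0 0 0.1 0 0 0 -1"

```text
time: 5.55
position: [0.5321, -0.1572, 0.3047]
tool_rot: [0.407, 3.112, -0.011]
ft_force: [-3.8, 0.3, 7.9]
grip_width: 0.003
```

>>> play_rows --targets "0 0 -0.6 0 0 0 -1; 0 0 -1 0 0 0 -1; 0 0 -1.2 0 0 0 -1; 0 0 -1.2 0 0 0 -0.35; 0 0 -0.6 0 0 0 -0.35; 0 0 0 0 0 0 -0.35; 0 0 0 0 0 0 -0.35" --newtons 25

```text
time: 6.42
position: [0.5321, -0.157, 0.3536]
tool_rot: [0.407, 3.111, -0.011]
ft_force: [0.2, 1.3, -0.8]
grip_width: 0.306
```

```bash
python3 - <<'E'
from bench import ctrl
import cv2,pickle
d={}
for n in ("scene","wrist","top"):
    m=ctrl.get_image(n);d[n]=m;i=m["pixels"]
    if n=="scene": i=cv2.resize(i[200:350,170:320],None,fx=4,fy=4,interpolation=cv2.INTER_CUBIC)
    cv2.imwrite(f"pics/{n}2.png",i)
pickle.dump(d,open('im2.pkl','wb'))
E
python3 p.py .531 -.159 .135 2.75 4 -.35
```

```text
t 6.575 tip [ 0.5326 -0.1584  0.1714] yaw 2.8817 zdir [ 0.0026 -0.0073 -1.    ] F [-0.48 -0.22 -0.52] w 0.3204855371183913 j7 [ 0.81  0.2  -0.64  1.74  0.13  1.24  1.45]
0.02 -0.05 0.91 -0.006 0.005 0.033 -0.35; 0.01 -0.05 0.91 0.000 -0.000 0.033 -0.35; 0.01 -0.06 0.91 0.000 -0.000 0.033 -0.35; 0.01 -0.06 0.91 -0.000 -0.000 0.033 -0.35
```

View pics/wrist2.png

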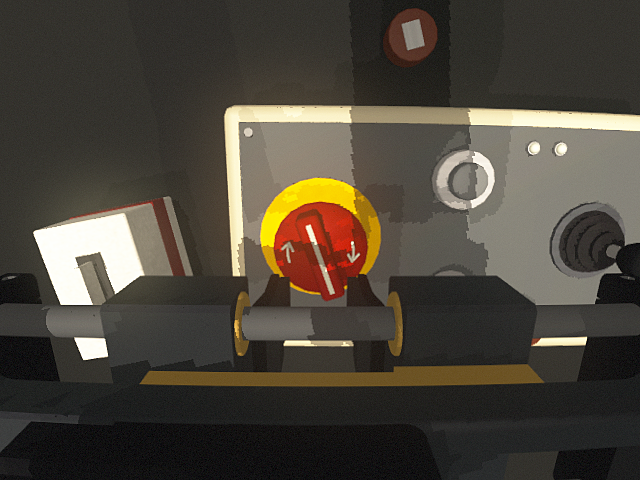

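View pics/scene2.png

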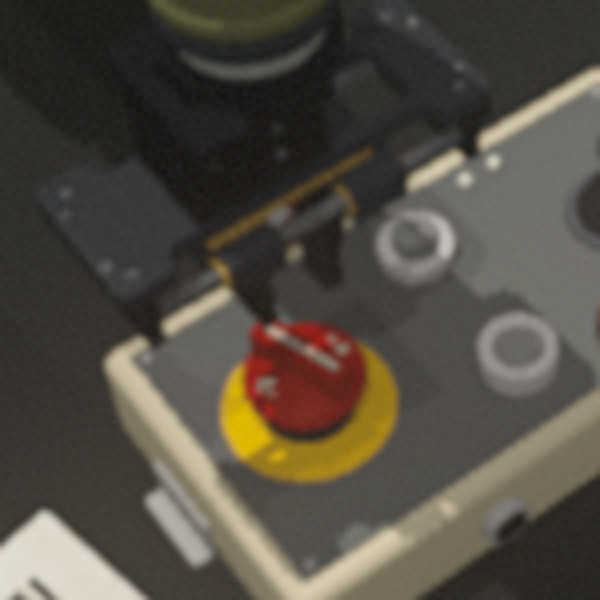

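```bash
python3 - <<'E'
import pickle
from h import *
d=pickle.load(open('im2.pkl','rb'));W=d['wrist']
R=np.array(W['R']);t=np.array(W['t'])
for u,v in [(310,225),(333,292),(322,260),(335,240),(300,260)]:
    D=W['depth'][v,u];print(u,v,(R.T@(ray(W,u,v)*D-t)).round(4),atz(W,u,v,.123).round(4))
cv2.imwrite('pics/w2c.png',cv2.resize(W['pixels'][165:310,250:395],None,fx=4,fy=4,interpolation=cv2.INTER_CUBIC))
E
```

```text
310 225 [ 0.5092 -0.1566  0.1247] [ 0.5095 -0.1568  0.123 ]
333 292 [ 0.5539 -0.1541  0.1243] [ 0.5545 -0.1542  0.123 ]
322 260 [ 0.532  -0.1553  0.1245] [ 0.5324 -0.1554  0.123 ]
335 240 [ 0.5259 -0.1451  0.1093] [ 0.5222 -0.1447  0.123 ]
300 260 [ 0.533  -0.1703  0.1095] [ 0.529  -0.1684  0.123 ]
```

View pics/w2c.png

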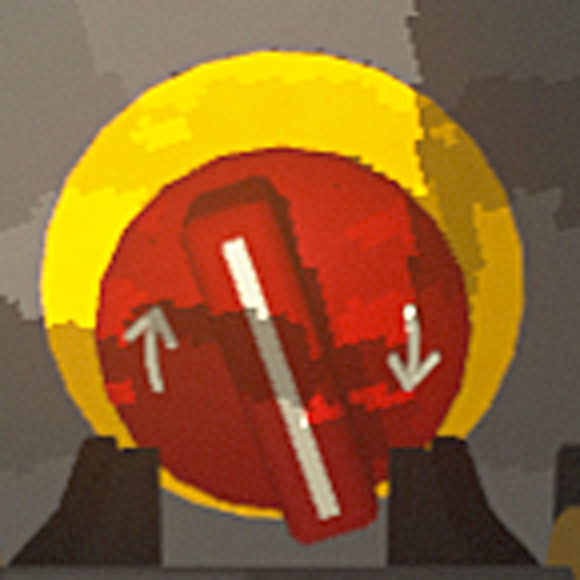

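>>> play_rows --targets "0 -0.05 1.2 -0.006 0.004 0 -0.35; 0 0 1.2 0 0 0 -0.35; 0 0 0.8 0 0 0 -0.35; 0 0 0.4 0 0 0 -0.35; 0 0 0 0 0 0 -0.35"

```text
time: 7.2
position: [0.5313, -0.1576, 0.313]
tool_rot: [-0.407, -3.112, -0.002]
ft_force: [-1.1, 0.2, 0.4]
grip_width: 0.322
```

```bash
python3 p.py .532 -.1575 .1188 2.88 2 -.35
```

```text
t 7.2 tip [ 0.5308 -0.1573  0.131 ] yaw 2.8818 zdir [-0.0029  0.0016 -1.    ] F [-1.08  0.23  0.38] w 0.32203963614227865 j7 [ 0.8   0.24 -0.63  1.79  0.15  1.17  1.43]
-0.03 0.01 0.61 0.001 -0.003 0.001 -0.35; -0.03 0.01 0.61 -0.000 -0.000 0.001 -0.35
```

>>> play_rows --targets "0 0 0.6 0 -0.003 0 -0.35; 0 0 0.4 0 0 0 -0.35; 0 0 0.2 0 0 0 -0.35; 0 0 0 0 0 0 -0.35"

```text
time: 7.7
position: [0.5316, -0.1576, 0.3009]
tool_rot: [0.407, 3.114, 0.001]
ft_force: [-0.6, -0.1, -1.1]
grip_width: 0.326
```

```bash
python3 p.py .532 -.1575 .1188 2.88 2 -.35
```

```text
t 7.7 tip [ 0.5319 -0.1575  0.1189] yaw 2.8818 zdir [ 1.4e-03  2.0e-04 -1.0e+00] F [-0.59 -0.14 -1.08] w 0.32615108245090907 j7 [ 0.8   0.25 -0.63  1.8   0.16  1.14  1.43]
-0.02 0.01 0.00 0.001 0.001 0.001 -0.35; -0.02 0.01 0.00 -0.000 -0.000 0.001 -0.35
```

>>> play_rows --targets "0 0 0 0 0 0.1 -0.35; 0 0 0 0 0 0.1 -0.35; 0 0 0 0 0 0.1 -0.35; 0 0 0 0 0 0.1 -0.35; 0 0 0 0 0 0.1 -0.35; 0 0 0 0 0 0 -0.35"

```text
time: 8.45
position: [0.5315, -0.1572, 0.3015]
tool_rot: [1.186, 2.908, 0.001]
ft_force: [0.7, 0.5, -0.2]
grip_width: 0.324
```

```bash
python3 p.py .532 -.1575 .1188 2.1 2 -.35;python3 - <<'E'
from bench import ctrl
import cv2
i=ctrl.get_image("wrist")["pixels"]
cv2.imwrite('pics/w3c.png',cv2.resize(i[165:345,230:410],None,fx=3.3,fy=3.3,interpolation=cv2.INTER_CUBIC))
E
```

```text
t 8.45 tip [ 0.5317 -0.1571  0.1195] yaw 2.3671 zdir [ 1.e-03  4.e-04 -1.e+00] F [ 0.67  0.49 -0.2 ] w 0.3236507534864455 j7 [ 0.74  0.24 -0.56  1.8   0.14  1.14  0.93]
-0.03 0.00 0.03 0.001 0.000 0.134 -0.35; -0.03 0.01 0.03 -0.000 -0.000 0.134 -0.35
```

View pics/w3c.png

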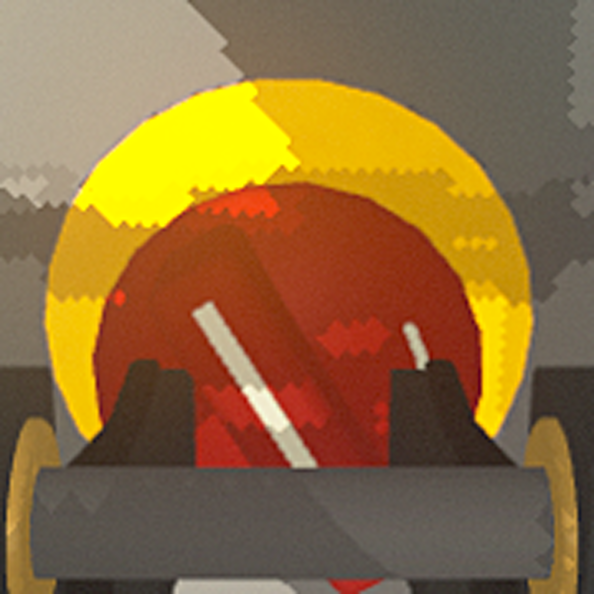

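>>> play_rows --targets "0 0 0 0 0 0.08 -0.35; 0 0 0 0 0 0.08 -0.35; 0 0 0 0 0 0.08 -0.35; 0 0 0 0 0 0.08 -0.35; 0 0 0 0 0 0.05 -0.35; 0 0 0 0 0 0 -0.35"

```text
time: 9.25
position: [0.5315, -0.1575, 0.3017]
tool_rot: [1.7, 2.641, 0.001]
ft_force: [-1.5, 0.9, -0.7]
grip_width: 0.325
```

```bash
python3 p.py .532 -.1575 .1188 1.95 2 -.35;python3 - <<'E'
from bench import ctrl
import cv2,pickle
m=ctrl.get_image("wrist");i=m["pixels"];pickle.dump(m,open('w4.pkl','wb'))
cv2.imwrite('pics/w4c.png',cv2.resize(i[165:345,230:410],None,fx=3.3,fy=3.3,interpolation=cv2.INTER_CUBIC))
i=ctrl.get_image("scene")["pixels"]
cv2.imwrite('pics/s4c.png',cv2.resize(i[200:350,170:320],None,fx=4,fy=4,interpolation=cv2.INTER_CUBIC))
E
```

```text
t 9.25 tip [ 0.5317 -0.1576  0.1197] yaw 1.9975 zdir [ 1.e-03 -2.e-04 -1.e+00] F [-1.51  0.89 -0.66] w 0.324539149777778 j7 [ 0.7   0.23 -0.52  1.8   0.13  1.14  0.57]
-0.01 0.02 0.04 0.001 0.001 0.024 -0.35; -0.01 0.02 0.04 0.000 -0.000 0.024 -0.35
```

View pics/w4c.png

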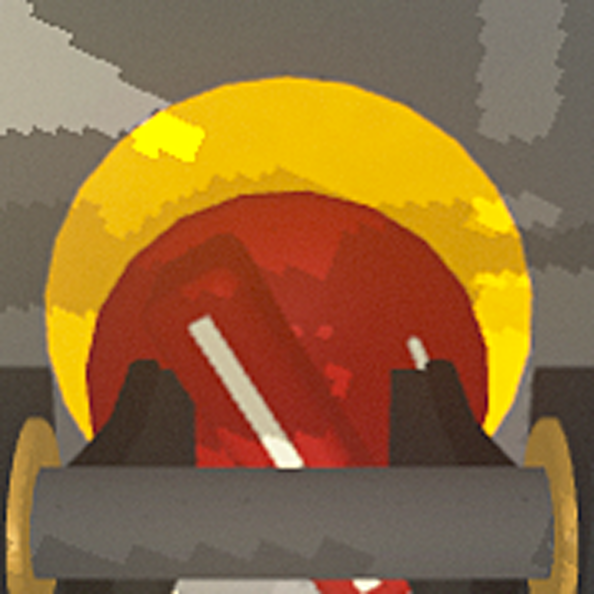

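View pics/s4c.png

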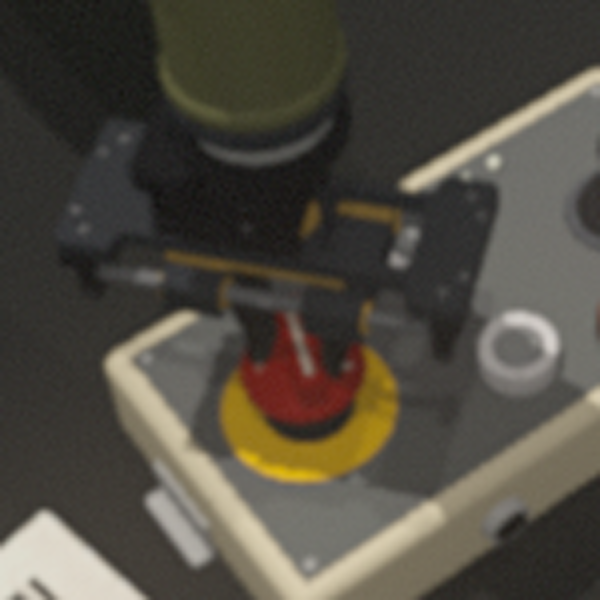

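```bash
cat > rib.py <<'E'
import sys,pickle
from h import *
W=pickle.load(open(sys.argv[1],'rb'))
R=np.array(W['R']);t=np.array(W['t'])
for a in sys.argv[2:]:
    x,y=map(float,a.split(','));u,v=230+x/3.3,165+y/3.3
    D=W['depth'][int(round(v)),int(round(u))];print(a,(R.T@(ray(W,u,v)*D-t)).round(4))
E
python3 rib.py w4.pkl 205,330 240,380 285,455 350,250
```

```text
205,330 [ 0.5145 -0.144   0.1322]
240,380 [ 0.5216 -0.1488  0.1313]
285,455 [ 0.5316 -0.1563  0.1312]
350,250 [ 0.5302 -0.1304  0.1132]
```

>>> play_rows --targets "0 0 -0.3 0 0 0.04 -0.35; 0 0 -0.2 0 0 0.02 -0.35; 0 0 0 0 0 0 -0.35; 0 0 0 0 0 -0.15 -0.35; 0 0 0 0 0 -0.15 -0.35; 0 0 0 0 0 -0.15 -0.35; 0 0 0 0 0 -0.15 -0.35; 0 0 0 0 0 -0.15 -0.35; 0 0 0 0 0 -0.05 -0.35; 0 0 -0.6 0 0 0 -0.35; 0 0 -1.2 0 0 0 -0.35; 0 0 -1.5 0 0 0 -0.35; 0 0 -1.5 0 0 0 -1; 0 0 0 0 0 0 -1; 0 0 0 0 0 0 -1"

```text
time: 11.22
position: [0.5322, -0.157, 0.3612]
tool_rot: [0.594, 3.079, -0.0]
ft_force: [-0.8, -0.1, 1.0]
grip_width: 0.071
```

```bash
python3 p.py .5125 -.05 .125 2.88 8 -1;python3 - <<'E'
from bench import ctrl
import cv2,pickle
m=ctrl.get_image("wrist");i=m["pixels"];pickle.dump(m,open('w5.pkl','wb'))
cv2.imwrite('pics/w5.png',i)
E
```

```text
t 11.225 tip [ 0.5333 -0.1572  0.1792] yaw 2.7602 zdir [ 0.0057 -0.0014 -1.    ] F [-0.81 -0.15  0.96] w 0.07092391896152343 j7 [ 0.79  0.19 -0.62  1.73  0.12  1.25  1.34]
0.73 1.15 0.67 0.001 0.006 -0.015 -1; 0.71 1.16 0.68 -0.000 0.000 -0.015 -1; 0.69 1.17 0.68 0.000 0.000 -0.015 -1; 0.67 1.18 0.68 0.000 0.000 -0.015 -1; 0.66 1.19 0.68 -0.000 0.000 -0.015 -1; 0.64 1.20 0.68 0.000 0.000 -0.015 -1; 0.62 1.21 0.68 0.000 0.000 -0.015 -1; 0.60 1.22 0.68 -0.000 0.000 -0.015 -1
```

View pics/w5.png

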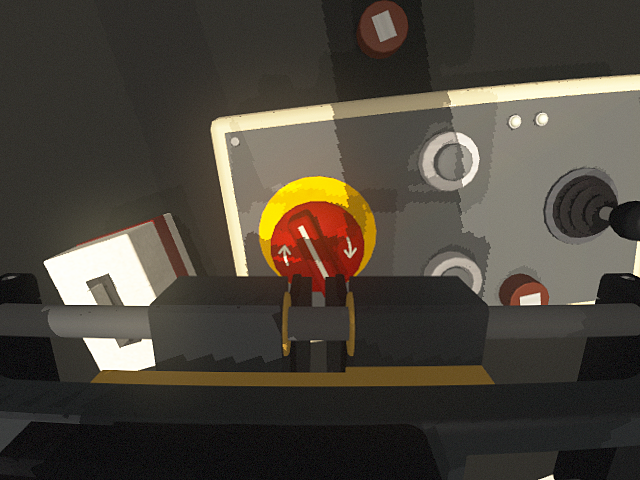

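```bash
python3 - <<'E'
import pickle
from h import *
W=pickle.load(open('w5.pkl','rb'));R=np.array(W['R']);t=np.array(W['t'])
for u,v in [(303,230),(318,262),(453,160),(453,262),(420,160)]:
    print(u,v,(R.T@(ray(W,u,v)*W['depth'][v,u]-t)).round(4))
cv2.imwrite('pics/w5c.png',cv2.resize(W['pixels'][110:210,400:500],None,fx=5,fy=5))
E
```

```text
303 230 [ 0.5118 -0.1573  0.1313]
318 262 [ 0.5335 -0.1564  0.132 ]
453 160 [ 0.5129 -0.0491  0.0909]
453 262 [ 0.5848 -0.0691  0.0875]
420 160 [ 0.5068 -0.0667  0.0764]
```

View pics/w5c.png

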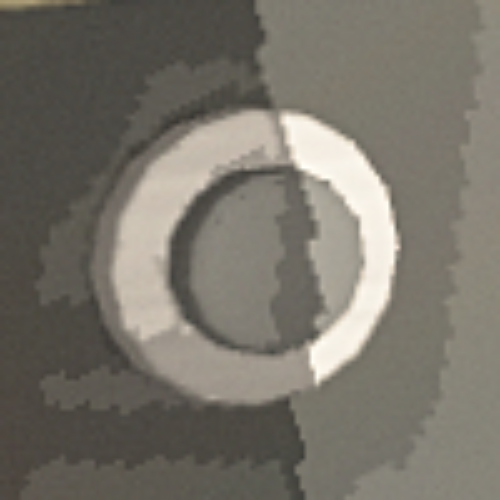

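>>> play_rows --targets "0.8 1.15 0.3 0 0.005 -0.015 -1; 0.7 1.2 0.5 0 0 -0.015 -1; 0.7 1.2 0.6 0 0 -0.015 -1; 0.7 1.2 0.6 0 0 -0.015 -1; 0.7 1.2 0.6 0 0 -0.015 -1; 0.6 1 0.6 0 0 -0.015 -1; 0.5 0.8 0.5 0 0 0 -1; 0.2 0.4 0.3 0 0 0 -1; 0 0 0 0 0 0 -1"

```text
time: 12.4
position: [0.5103, -0.0556, 0.3166]
tool_rot: [-0.441, -3.108, -0.003]
ft_force: [-0.1, -0.3, -0.1]
grip_width: 0.005
```

```bash
python3 p.py .513 -.0492 .1 2.88 3 -1
```

```text
t 12.4 tip [ 0.5098 -0.0552  0.1346] yaw 2.8595 zdir [-0.0026  0.0021 -1.    ] F [-0.08 -0.31 -0.07] w 0.005068811028776664 j7 [ 0.71  0.15 -0.7   1.88  0.1   1.16  1.27]
-0.03 0.23 1.15 0.001 -0.003 -0.007 -1; -0.03 0.23 1.15 0.000 0.000 -0.007 -1; -0.03 0.23 1.15 -0.000 0.000 -0.007 -1
```

>>> play_rows --targets "-0.1 0.5 1 0 -0.003 0 -1; 0 0.1 1 0 0 0 -1; 0 0 0.8 0 0 0 -1; 0 0 0.4 0 0 0 -1; 0 0 0 0 0 0 -1"

```text
time: 13.02
position: [0.5133, -0.0512, 0.2819]
tool_rot: [-0.445, -3.11, -0.002]
ft_force: [0.3, -0.3, -0.9]
grip_width: 0.008
```

```bash
python3 p.py .513 -.0492 .088 2.88 3 -1
```

```text
t 13.025 tip [ 0.5133 -0.0509  0.0999] yaw 2.8571 zdir [-0.      0.0013 -1.    ] F [ 0.28 -0.34 -0.91] w 0.008096634305830111 j7 [ 0.69  0.19 -0.69  1.91  0.14  1.09  1.22]
0.03 0.06 0.40 0.001 -0.000 -0.008 -1; 0.03 0.06 0.40 0.000 0.000 -0.008 -1; 0.03 0.06 0.40 0.000 0.000 -0.008 -1
```

>>> play_rows --targets "0 0.15 0.5 0 0 0 -1; 0 0 0.4 0 0 0 -1; 0 0 0.3 0 0 0 -1; 0 0 0.2 0 0 0 -1; 0 0 0.2 0 0 0 -1"

```text
time: 13.65
position: [0.5143, -0.0494, 0.2683]
tool_rot: [0.446, 3.11, -0.001]
ft_force: [-8.1, 0.5, 23.3]
grip_width: 0.006
```

>>> play_rows --targets "0 0 0.2 0 0 0 -1; 0 0 0.2 0 0 0 -1"

```text
time: 13.9
position: [0.5145, -0.0489, 0.2684]
tool_rot: [-0.446, -3.109, 0.005]
ft_force: [-6.7, 0.3, 16.9]
grip_width: 0.006
```

>>> play_rows --targets "0 0 0.1 0 0 0 -1; 0 0 0.1 0 0 0 -1; 0 0 -0.5 0 0 0 -1; 0 0 -1 0 0 0 -1; 0 0 -1.5 0 0 0 -1; 0 0 -2 0 0 0 -1; 0 0 -3 0 0 0 -1; 0 0 -3 0 0 0 -1; 0 0 -2 0 0 0 -1; 0 0 0 0 0 0 -1; 0 0 0 0 0 0 -1"

```text
time: 15.28
position: [0.5147, -0.0478, 0.4069]
tool_rot: [0.445, 3.106, -0.008]
ft_force: [0.1, -0.2, 0.4]
grip_width: 0.009
```

```bash
python3 p.py .513 -.0492 .2 2.88 1 -1; python3 - <<'E'
from bench import ctrl
import cv2,pickle
from h import *
d={}
for n in ("wrist","scene","top"):
    d[n]=ctrl.get_image(n);cv2.imwrite(f'pics/{n}6.png',d[n]["pixels"])
cv2.imwrite('pics/scene6c.png',cv2.resize(d["scene"]["pixels"][190:410,140:400],None,fx=3,fy=2.7))
pickle.dump(d,open('im6.pkl','wb'))
E
```

```text
t 15.275 tip [ 0.5152 -0.0488  0.2249] yaw 2.8572 zdir [ 0.0029 -0.0054 -1.    ] F [ 0.1  -0.2   0.35] w 0.008869389582537612 j7 [ 0.72  0.07 -0.7   1.75  0.05  1.33  1.29]
0.13 -0.17 2.49 -0.004 0.004 -0.023 -1
```

View pics/wrist6.png

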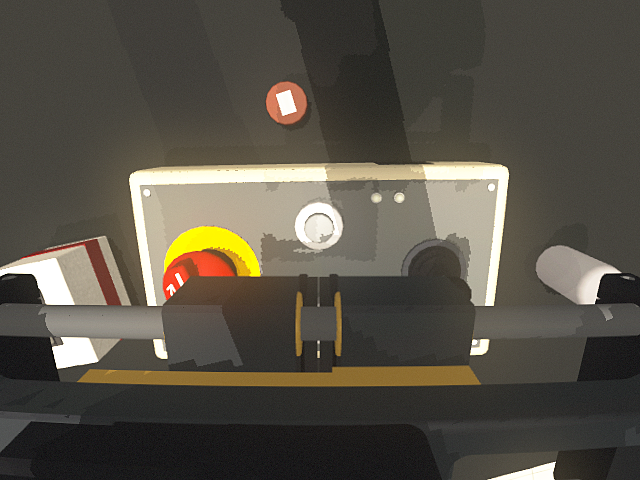

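View pics/scene6c.png

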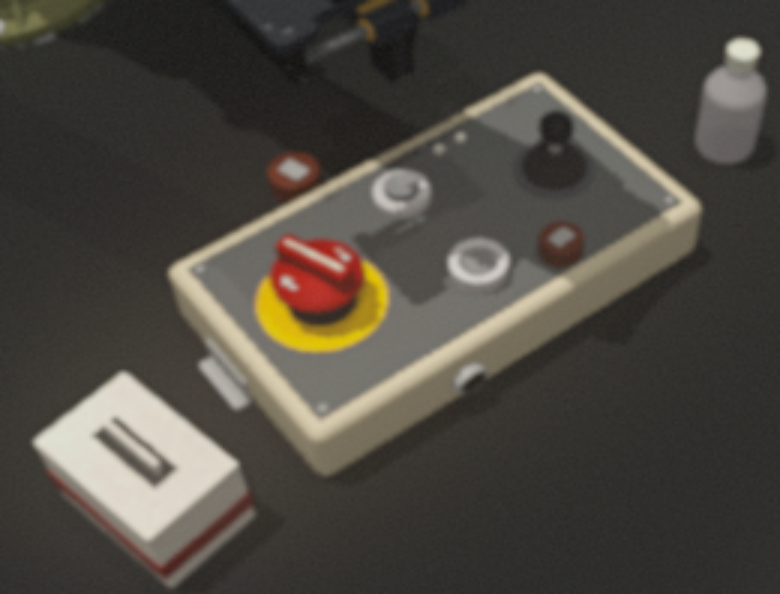

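```bash
python3 - <<'E'
import pickle
from h import *
a=pickle.load(open('im0.pkl','rb'))['scene'];b=pickle.load(open('im6.pkl','rb'));W=b['wrist']
R=np.array(W['R']);t=np.array(W['t'])
print((R.T@(ray(W,318,228)*W['depth'][228,318]-t)).round(4))
print(np.abs(a['pixels'][265:330,210:285].astype(int)-b['scene']['pixels'][265:330,210:285]).mean(), a['depth'][285,245],b['scene']['depth'][285,245])
from bench import ctrl
print(ctrl.close_job())
E
```

```text
[ 0.5139 -0.0481  0.0922]
7.911726495726496 0.9708153 0.970794
the job is handed in; nothing more can be done
None
```

I did all three steps of the emergency-stop check and handed the job in at about 15.5 s of the 48 s allowed. Handing in reports no verdict, so the results below are my own measurements.

- **Press:** I pressed the mushroom with the closed fingertips to its stop, about 9 mm in, at about 9 N. After I lifted off, the rib top read 124.5 mm above the bench, so it had latched.
- **Twist:** I set the open fingertips on either side of the rib, without gripping it, and turned clockwise about 0.68 rad. The rib top came back to 131–132 mm with the head still turned, so the button released. After I let go, the head turned back to its resting direction within my reading error, about 0.02 rad.
- **Reset:** I pressed it about 4.7 mm and held it for over 0.4 s, at up to 23 N. It then sprang back out, with its cap reading 92 mm against a nominal 91 mm.

In the last pictures the mushroom is out at its starting height. The start button, joystick, pucks, bottle and wipes look unmoved, though I judged those by eye. The fingers were shut, clear above the console and touching nothing.

My two cameras disagreed by 3–4 mm on where the mushroom's axis lay. I worked between the two readings and it caused no trouble.

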